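# Hold a printed coupon inside the curing chamber through its hatch slot

## Robot

A 6-joint arm with a two-finger parallel gripper is mounted at the origin on the work surface. World frame = base frame: x ahead of the robot, y to its left, z up, the work surface at z = 0. Lengths are in m, angles in rad, forces in N, time in s.
With the tool pointing down it reaches from about 0.325 to 1 m from the base axis. Payload 5.1 kg.
Tool frame: the origin (TCP) lies at the very end of the fingers, on their centre line; the grasp point (between the pads) lies 19 mm behind it; y points along the fingers, x is the direction in which the jaws open and shut, and the axes are right-handed (so a half turn about y gives the same grasp; the last joint's range is limited). The gripper opens to 85 mm and grips with 20 to 120 N. Pads are 22 mm wide; open, the fingers measure 114 mm over their backs; the gripper's body (76 mm by 85 mm) begins 54 mm behind the grasp point. The pads swing forward as they close: fully open they stand 13 mm farther back than shut.
Start: joints at [1.223, 0.124, 1.65, -0, 1.367, -0.083], TCP at [0.17, 0.627, 0.231] pointing down, gripper open.
Joint ranges: [-2.61, 2.61], [-1.02, 2.33], [0.03, 2.71], [-1.35, 4.49], [0.32, 2.68], [-2.91, 2.91]. Speed limits (rad/s): [2.57, 2.57, 3.14, 3.14, 3.14, 3.14].

## Interface

Orientations are given as a unit quaternion [x, y, z, w].
In Python, from station import ctrl, capture, camera_model gives the robot as it stands. The module is installed in compiled form; this text tells all that it offers.
- The arm moves only by the shell command python3 -m creep 'ROWS' [FORCE]. ROWS is JSON, a list of rows, each a list of 3 entries, a list of its own where there are three numbers: the shift along the tool's x, y, z in cm, then the turn about the tool's y in degrees, then the finger opening in cm, from 0 to 8.54. In form: [[[dx, dy, dz], spin, gripper], ...]. A call has 1 to 12 rows; each row shifts and turns the commanded pose from where the row before left it, along the tool's axes as they then stand; what a row does not reach is not made up. A row lasts 1/10 s, in which the tool goes at most 50 mm and 8.59 degrees, less where a joint would pass 70% of its speed; a pose out of reach is approached as far as the arm can. A call is refused whole if a number of a shift passes 5 or a number of a turn 8.59, either way. A call with a gripper value outside its range is refused whole. The fingers move at their own pace and stop on an object; FORCE is the grip in N (left out, the last holds). Time passes only in rows, so rows that do not move let the fingers close. It gives the time, the measured TCP pose, the force and the opening at its end, in the units of the state.
- ctrl.sense(): the state, without advancing time (a new reading comes with each control period).
- capture(name): name is "scene" or "top" or "wrist"; returns the picture (420x560x3 uint8, red, green, blue); there is no depth.
- camera_model(name): a dict with "fx", "fy", "cx", "cy" (pixels), "D" ([k1, k2, p1, p2, k3] as OpenCV has them; the pictures are not rectified), "cam_to_world" (4x4, takes a point from camera to world coordinates). Camera axes: x right, y down, z forward; pixel columns grow to the right and rows downward; lengths in m; the calibration is good to about 2 mm. A picture is of the moment at which its call begins: read the wrist's pose just before it. camera_model takes no time and is no camera call; for the wrist camera it gives the pose at the moment of the call.
- ctrl.finish_job(): hands the job in, once; it reports no verdict.
The state is a dict: "t": time; "joint_positions": joint angles; "joint_vel": joint speeds; "joint_torque": joint torques, N m; "ee_pos": TCP position; "orientation": TCP orientation; "ft_force": force on the tool from outside, world axes, zero at the start; "moment": the same for the moment, N m; "gripper_width": opening from 0.0 (shut) to 1.0 (fully open).
Only numpy, scipy, OpenCV 4.12 (cv2) and the standard library are available. Lean on these libraries where they do the work, as an engineer would, in place of code of your own. Each camera call takes 0.05 s, during which the arm holds its last target.

## Task

Slide the curing chamber's hatch shutter fully open, then take the tall test coupon (the one with a narrow tab on top) out of the drain rack and lower it upright, without forcing it, through the slot in the chamber's top. Finish while still holding it there, hanging still with about two thirds of its broad blade inside, clear of the chamber floor. Leave the other prints in the rack and everything else on the bench where they are.

Things in the scene. Friction and masses are not known exactly. Their poses are not given: they have to be found in the camera images.
- chamber: curing chamber, a hollow fixed box 170 x 190 mm and 160 mm tall, grey sides with orange panes on its two 190 mm wide faces (-x and +x) and an aluminium top with a sliding hatch between two low dark guide strips (5 mm high, 72 mm apart). Origin: centre of its underside; its y runs along the guides, z up. The slot lies off centre, in the top's -y half
- slot (a point): centre of the slot's mouth, level with the chamber's top face (160 mm above the bench), 33 mm from the chamber's centre towards its -y; axes as the chamber's. The slot is 14 mm along x and 42 mm along y, in a plate 11 mm thick, with a 3 mm 45-degree bevel round the mouth (20 x 48 mm at the top face), so the coupon's blade has 2 mm of play in all each way; inside is empty down to the floor 154 mm below the mouth. At the start it is covered by the shutter
- shutter (a joint): the hatch shutter, m: 0 closed over the slot, 0.066 fully open, moved towards the chamber's +y; begins nearly closed; slides with about 1 N of friction and stays where it is left. It is a orange slab 62 (x) x 66 (y) x 4 mm lying on the chamber's top
- shutter_fin (a point): black upright grip fin on the shutter, 12 mm along the chamber's x, 18 mm along y, 32 mm tall above the slab; the point is 18 mm above the slab's upper face (14 mm below the fin's top); moves with the shutter; axes as the chamber's
- coupon: the tall test coupon of pale off-white resin, loose, about 55 g, standing upright in one of the rack's pockets: blade 12 mm (x) x 40 mm (y) x 80 mm tall, on it a tab 12 mm (x) x 22 mm (y) x 32 mm tall, 112 mm in all. Origin: centre of its underside; z up along it
- coupon_tab (a point): centre of the coupon's tab, 96 mm above its underside; axes as the coupon's (tab is 12 mm thick along x)
- rack: grey fixed drain rack 210 mm (x) x 70 mm (y) x 30 mm tall with three pockets 75 mm apart along x, each 17 x 45 mm and 20 mm deep (pocket floor 10 mm above the bench); prints stand upright in them, thickness along the rack's x. Origin: centre of its underside
- low_print: another print in the rack, a plain plate 12 x 40 x 58 mm tall without a tab; to be left. Origin: centre of its underside
- round_print: another print in the rack, 12 x 40 mm foot with a round disc top 12 mm thick, 75 mm tall; to be left. Origin: centre of its underside
- jar: bystander: small amber jar, 44 mm across, 70 mm tall, between chamber and rack. Origin: centre of its underside
- wash_bottle: bystander: white wash bottle with a bent nozzle, 64 mm across, 190 mm tall, at the back. Origin: centre of its underside
- print_ring: bystander: pale printed ring 72 mm across, 32 mm tall, at the back. Origin: centre of its underside
- cap: bystander: black ribbed bottle cap, 38 mm across, 22 mm tall, on the bench near the robot, between chamber and rack. Origin: centre of its underside
Not all that is in view belongs to the job. Leave any black or red look-alike of the coupon alone.

How it is judged:
By the outcome, as a careful person would: the job done as asked, in the order asked, and still so for the second after the job is handed in, while the arm keeps its last pose, push and grip.
It also fails if it takes over 64 s, if anything falls off the work surface, if the arm or the gripper's body presses on something with over 40 N, if the wrist force passes 120 N, or if a joint passes its speed limit or range.

## Working session

There is one attempt and no reset: what is moved stays moved. The work goes in short steps, Python scripts to look and compute and a shell command to move; the robot and the scene stay as the last step left them, time stands still between calls to the robot, and variables do not carry over. Pictures are saved under pics/ and viewed, and the job is handed in when it is done.

```bash
mkdir -p pics; cat > look.py <<'E'
import cv2,sys
from station import ctrl,capture,camera_model
def snap(name,fn):
    im=capture(name); cv2.imwrite('pics/'+fn+'.png',cv2.cvtColor(im,cv2.COLOR_RGB2BGR)); return im
E
python3 - <<'E'
from look import *
print(ctrl.sense())
for n in ("scene","top","wrist"):
    m=camera_model(n); print(n,{k:(v.round(4).tolist() if hasattr(v,'round') and hasattr(v,'tolist') else v) for k,v in m.items()})
    snap(n,n+'0')
E
```

```text
{'t': 0.0, 'joint_positions': array([ 1.22340141e+00,  1.24527518e-01,  1.65166623e+00,  1.13035410e-05,
        1.36749996e+00, -8.25873261e-02]), 'joint_vel': array([-0.00084693, -0.00095753, -0.00070069,  0.00195854, -0.00106844,
       -0.00124704]), 'joint_torque': array([ 1.01886966e-03, -4.23648334e+01, -3.65434170e+01,  6.81039779e-06,
        7.22876939e-03, -2.12964528e-05]), 'ee_pos': array([0.16993007, 0.62676542, 0.23004311]), 'orientation': array([ 0.56203035,  0.42898684, -0.43024153, -0.56123471]), 'ft_force': array([-0.65473548,  0.17293364,  0.29744259]), 'moment': array([-0.0150527 ,  0.07830312,  0.00355447]), 'gripper_width': 1.0002759179340825}
scene {'fx': 462.92683681514774, 'fy': 462.92683681514774, 'cx': 277.3956241744075, 'cy': 202.04800647351658, 'D': [0.0351, 0.0, 0.0, 0.0, 0.0], 'cam_to_world': [[0.5965, 0.5106, -0.6192, 1.1919], [0.8025, -0.3911, 0.4506, -0.4399], [-0.0121, -0.7657, -0.6431, 0.7237], [0.0, 0.0, 0.0, 1.0]]}
top {'fx': 454.7779805430522, 'fy': 454.7779805430522, 'cx': 274.80133370470554, 'cy': 214.2120146284956, 'D': [-0.0957, 0.0, 0.0, 0.0, 0.0], 'cam_to_world': [[-0.0009, -0.9888, 0.1491, 0.4631], [-0.9999, 0.0031, 0.0147, -0.0282], [-0.015, -0.149, -0.9887, 1.0153], [0.0, 0.0, 0.0, 1.0]]}
wrist {'fx': 374.2577641648015, 'fy': 374.2577641648015, 'cx': 284.2406317929764, 'cy': 212.01896544645967, 'D': [-0.0246, 0.0, 0.0, 0.0, 0.0], 'cam_to_world': [[0.2629, 0.9268, 0.2681, 0.1021], [0.9648, -0.2523, -0.074, 0.6464], [-0.001, 0.2781, -0.9605, 0.3736], [0.0, 0.0, 0.0, 1.0]]}
```

View pics/scene0.png

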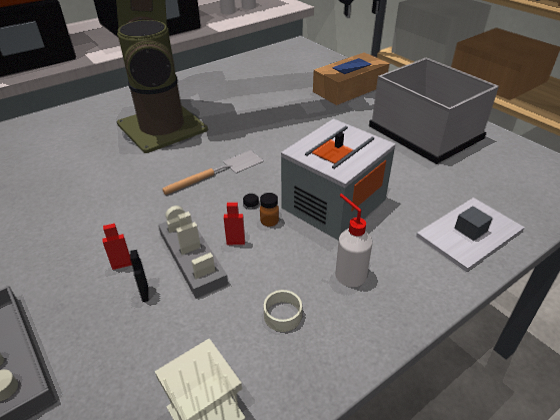

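View pics/top0.png

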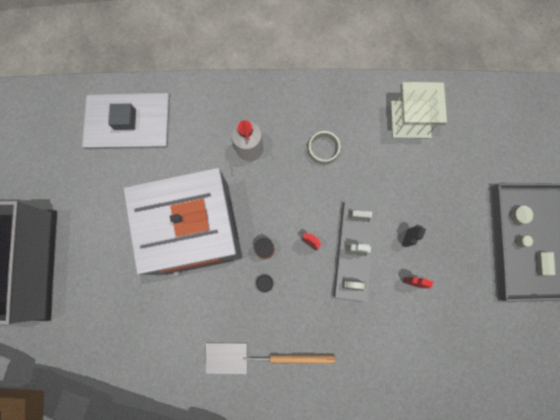

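View pics/wrist0.png

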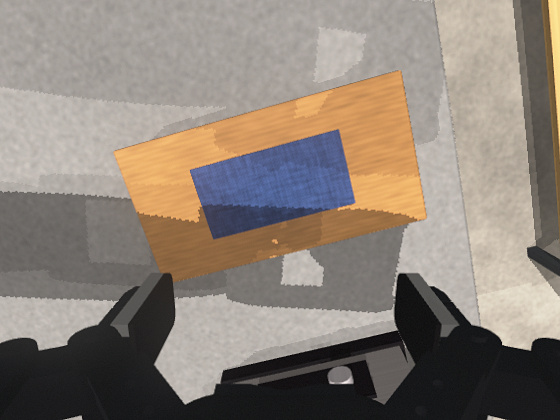

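The scene shows the grey chamber at top-picture (180,222) with its fin at (177,218). The rack at (355,250) holds three pale prints.

The candidates for the coupon, in top pixels, are:
- rack middle print (360,248)
- rack end prints (361,214) and (354,285)
- red look-alikes (312,241) and (418,282)
- black look-alike (413,236)

I'll check the rack and the chamber in enlarged crops.

```bash
python3 - <<'E'
import cv2
t=cv2.imread('pics/top0.png'); s=cv2.imread('pics/scene0.png')
def c(im,x0,y0,w,h,k,fn): cv2.imwrite(f'pics/{fn}.png',cv2.resize(im[y0:y0+h,x0:x0+w],None,fx=k,fy=k,interpolation=cv2.INTER_CUBIC))
c(t,110,160,140,120,5,'c_ch'); c(t,325,195,75,115,5,'c_rk'); c(s,150,195,90,105,5,'c_srk'); c(s,270,110,135,130,5,'c_sch')
E
```

```text
(no output)
```

View pics/c_ch.png

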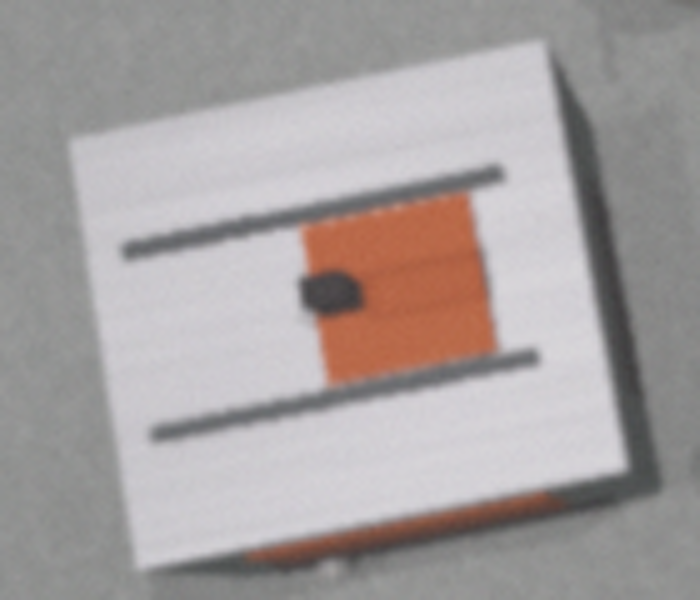

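View pics/c_rk.png

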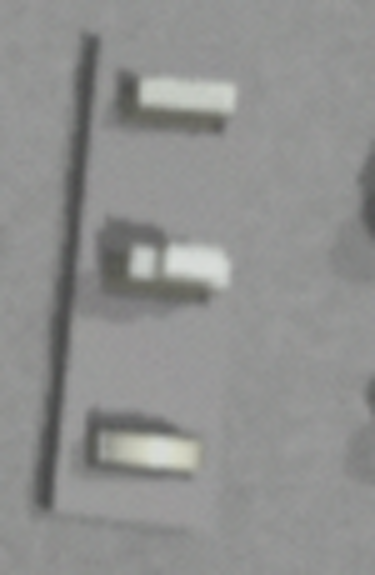

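View pics/c_srk.png

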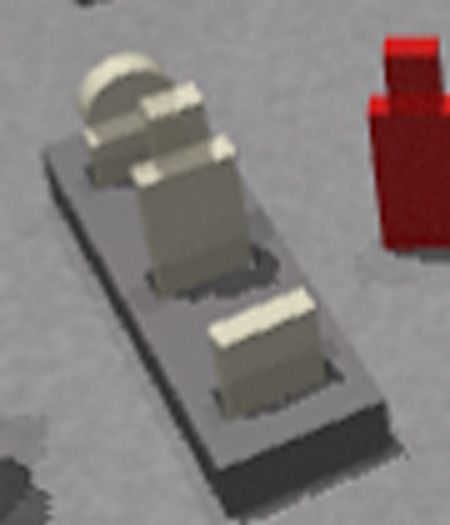

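View pics/c_sch.png

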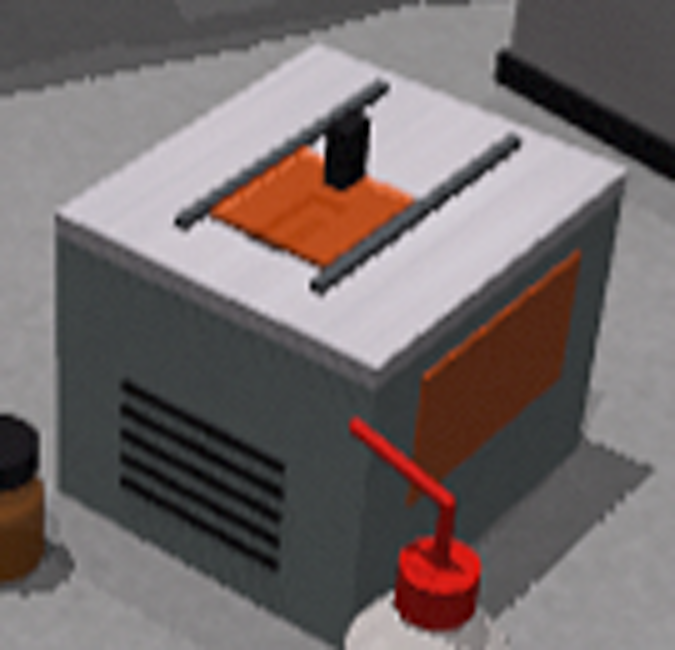

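The close crops confirm that the coupon is the middle pale print in the rack. It has a narrow tab at scene pixel (185,215) and top pixel (364,248). The low plate is at (361,214) and the round disc at (354,285). Next I'll compute positions.

```bash
cat >> look.py <<'E'
import numpy as np
def ray(m,px):
    K=np.array([[m['fx'],0,m['cx']],[0,m['fy'],m['cy']],[0,0,1.]]);D=np.array(m['D'],float)
    q=cv2.undistortPoints(np.array(px,float).reshape(-1,1,2),K,D).reshape(-1,2)
    T=np.array(m['cam_to_world']); d=np.c_[q,np.ones(len(q))]@T[:3,:3].T
    return T[:3,3],d
def onz(m,px,z):
    o,d=ray(m,px); return o+d*((z-o[2])/d[:,2])[:,None]
def proj(m,P):
    K=np.array([[m['fx'],0,m['cx']],[0,m['fy'],m['cy']],[0,0,1.]]);T=np.linalg.inv(np.array(m['cam_to_world']))
    return cv2.projectPoints(np.array(P,float).reshape(-1,3),cv2.Rodrigues(T[:3,:3])[0],T[:3,3],K,np.array(m['D'],float))[0].reshape(-1,2)
def crop(px,x0,y0,k): return (np.array(px,float)+.5)/k-.5+[x0,y0]
np.set_printoptions(precision=4,suppress=True)
E
python3 - <<'E'
from look import *
T=camera_model('top');S=camera_model('scene')
f=lambda p:crop(p,110,160,5); g=lambda p:crop(p,270,110,5)
c=onz(T,f([(70,140),(545,40),(628,470),(137,570)]),.16); print('top corners',c,c.mean(0))
y=(c[0]-c[1]+c[3]-c[2]); print('len',np.linalg.norm(c[0]-c[1]),np.linalg.norm(c[1]-c[2]),'yaw of y',np.degrees(np.arctan2(y[1],y[0])))
c2=onz(S,g([(318,43),(625,177),(378,372),(55,213)]),.16); print('scene corners',c2,c2.mean(0))
a=onz(T,f([(304,228),(470,192),(496,352),(330,385)]),.164);print('shutter',a,a.mean(0))
g2=onz(T,f([(127,252),(498,174),(535,356),(156,433)]),.165);print('guides',g2,g2.mean(0))
r=lambda p:crop(p,325,195,5)
print('tab top',onz(T,r([(165,245),(165,278),(222,283),(222,248)]),.122))
print('sh left',onz(T,r([(130,245),(130,278)]),.09))
q=lambda p:crop(p,150,195,5)
print('scene tab top',onz(S,q([(140,100),(190,85),(205,100),(152,117)]),.122))
print('scene blade',onz(S,q([(132,172),(150,184),(237,152),(222,138)]),.09))
print('rack',onz(T,r([(92,35),(48,508),(208,527)]),.03))
print(proj(T,[[.5,.2,.2]]),proj(S,[[.5,.2,.2]]))
E
```

```text
top corners [[0.6455 0.2795 0.16  ]
 [0.6839 0.0935 0.16  ]
 [0.5173 0.0591 0.16  ]
 [0.4792 0.2456 0.16  ]] [0.5815 0.1694 0.16  ]
len 0.18990428534323442 0.1700932815088197 yaw of y 101.61412755701363
scene corners [[0.4793 0.2484 0.16  ]
 [0.6493 0.2762 0.16  ]
 [0.6861 0.0947 0.16  ]
 [0.5183 0.061  0.16  ]] [0.5833 0.1701 0.16  ]
shutter [[0.6096 0.1844 0.164 ]
 [0.6233 0.1206 0.164 ]
 [0.5617 0.1093 0.164 ]
 [0.5492 0.1725 0.164 ]] [0.5859 0.1467 0.164 ]
guides [[0.6003 0.2529 0.165 ]
 [0.63   0.1098 0.165 ]
 [0.56   0.0943 0.165 ]
 [0.5308 0.2386 0.165 ]] [0.5803 0.1739 0.165 ]
tab top [[ 0.5388 -0.178   0.122 ]
 [ 0.5258 -0.1776  0.122 ]
 [ 0.5237 -0.2001  0.122 ]
 [ 0.5375 -0.2005  0.122 ]]
sh left [[ 0.5415 -0.169   0.09  ]
 [ 0.5281 -0.1687  0.09  ]]
scene tab top [[ 0.5241 -0.1966  0.122 ]
 [ 0.5281 -0.1767  0.122 ]
 [ 0.5397 -0.1763  0.122 ]
 [ 0.536  -0.1975  0.122 ]]
scene blade [[ 0.5258 -0.2063  0.09  ]
 [ 0.5364 -0.2039  0.09  ]
 [ 0.5409 -0.1673  0.09  ]
 [ 0.5298 -0.168   0.09  ]]
rack [[ 0.6393 -0.1637  0.03  ]
 [ 0.4339 -0.1405  0.03  ]
 [ 0.4254 -0.209   0.03  ]]
[[155.2073 261.6908]] [[324.5306 112.9014]]
```

```bash
cat >> look.py <<'E'
from scipy.spatial.transform import Rotation as R
def plan(target,yaw):
    s=ctrl.sense(); A=R.from_quat(s['orientation']).as_matrix(); p=s['ee_pos']
    print('pos',p,'x',A[:,0],'y',A[:,1],'F',s['ft_force'],'w',s['gripper_width'],'t',s['t'])
    cur=np.degrees(np.arctan2(A[1,0],A[0,0])); d=(yaw-cur+90)%180-90
    print('jaw yaw',cur,'spin about tool y', -d if A[2,1]<0 else d)
    d3=np.array(target)-p
    print('shift now cm',A.T@d3*100,' after spin',(R.from_euler('z',d,degrees=True).as_matrix()@A).T@d3*100)
E
python3 - <<'E'
from look import *
T=camera_model('top');S=camera_model('scene')
C=np.array([.582,.170]);ex=np.array([np.cos(np.radians(11.6)),np.sin(np.radians(11.6))]);ey=np.array([-ex[1],ex[0]])
# fin model at along-y offset s, compare top/scene silhouettes
for s in (-.01,0,.01):
  P=[[*(C+a*ex+(s+b)*ey),z] for z in (.164,.196) for a in(-.006,.006) for b in(-.009,.009)]
  print(s,'\n top',((proj(T,P)-[110,160])*5+2).round().tolist(),'\n scene',((proj(S,P)-[270,110])*5+2).round().tolist())
plan([*(C),.25],11.6)
E
python3 -c "
import cv2
for n,x,y,w,h in(('top',160,200,50,40),('scene',325,120,40,45)):
  im=cv2.imread(f'pics/{n}0.png')[y:y+h,x:x+w];cv2.imwrite(f'pics/fin_{n}.png',cv2.resize(im,None,fx=12,fy=12,interpolation=cv2.INTER_CUBIC))"
```

```text
-0.01 
 top [[390.0, 304.0], [344.0, 314.0], [385.0, 274.0], [339.0, 283.0], [373.0, 293.0], [325.0, 302.0], [367.0, 261.0], [319.0, 271.0]] 
 scene [[305.0, 198.0], [329.0, 180.0], [327.0, 208.0], [352.0, 190.0], [309.0, 135.0], [335.0, 117.0], [332.0, 144.0], [357.0, 127.0]]
0 
 top [[365.0, 310.0], [319.0, 319.0], [359.0, 279.0], [313.0, 289.0], [346.0, 298.0], [298.0, 308.0], [340.0, 266.0], [293.0, 276.0]] 
 scene [[319.0, 188.0], [343.0, 171.0], [341.0, 198.0], [365.0, 181.0], [323.0, 125.0], [348.0, 108.0], [346.0, 135.0], [371.0, 118.0]]
0.01 
 top [[339.0, 315.0], [293.0, 324.0], [334.0, 284.0], [288.0, 294.0], [319.0, 304.0], [272.0, 313.0], [314.0, 272.0], [266.0, 282.0]] 
 scene [[332.0, 179.0], [356.0, 162.0], [355.0, 188.0], [379.0, 171.0], [337.0, 116.0], [362.0, 99.0], [360.0, 125.0], [385.0, 108.0]]
pos [0.17   0.6269 0.2303] x [ 0.2617  0.9651 -0.0017] y [-0.0006 -0.0016 -1.    ] F [0.2956 0.748  0.5478] w 1.000109835180887 t 0.15
jaw yaw 74.82771812870796 spin about tool y 63.227718128707956
shift now cm [-33.315   -1.92   -51.7237]  after spin [ 31.1709  -2.0289 -53.0394]
```

View pics/fin_top.png

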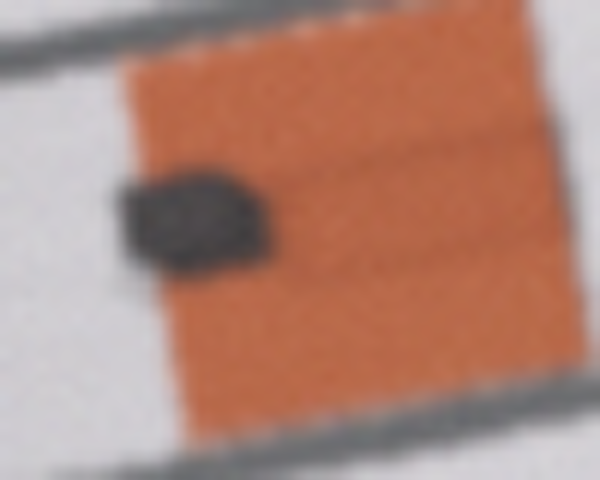

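View pics/fin_scene.png

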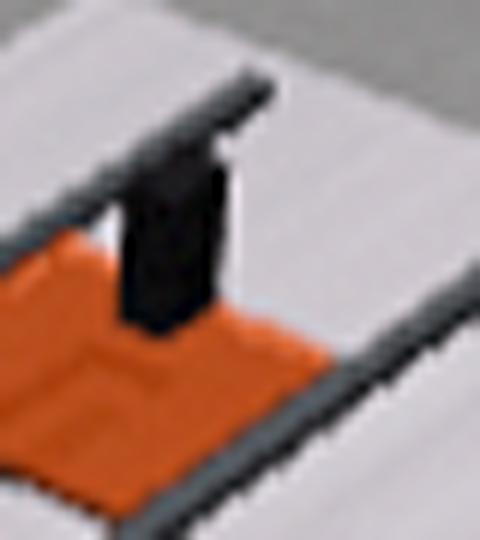

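The fin stands at the chamber centre (shutter about 9 mm open), so it needs about 57 mm of travel. I'll raise and spin first.

```bash
python3 -m creep '[[[0,-1,0],8.5,8.5],[[0,-1,0],8.5,8.5],[[0,-1,0],8.5,8.5],[[0,-1,0],8.5,6],[[0,-1,0],8.5,5],[[0,-1,0],8.5,5],[[0,-1,0],8.5,5],[[0,0,0],3.7,5]]' 30; python3 -c "
from look import *
plan([.582,.170,.22],11.6)"
```

```text
t: 0.95
ee_pos: [0.1703, 0.6278, 0.303]
orientation: [-0.703, -0.071, 0.07, 0.704]
ft_force: [0.0, 0.0, -0.3]
gripper_width: 0.583
pos [0.1703 0.6278 0.303 ] x [0.9803 0.1976 0.0013] y [ 0.0008  0.0023 -1.    ] F [ 0.0369  0.0389 -0.2536] w 0.5827826453020155 t 0.95
jaw yaw 11.398782991516441 spin about tool y -0.20121700848355317
shift now cm [ 31.298    8.2272 -53.0358]  after spin [ 31.1116   8.2267 -53.1454]
```

```bash
python3 -m creep '[[[2,0,-3.5],0,5],[[2,0,-3.5],0,5],[[2,0,-3.5],0,5],[[2,0,-3.5],0,5],[[2,0,-3.5],0,5],[[2,0,-3.5],0,5],[[2,0,-3.5],0,5],[[2,0,-3.5],0,5],[[2,0,-3.5],0,5],[[2,0,-3.5],0,5]]' 
python3 -m creep '[[[2.2,0,-3.6],0,5],[[2.2,0,-3.6],0,5],[[2.2,0,-3.6],0,5],[[2.2,2,-3.6],0,5],[[2.2,2,-3.6],0,5],[[0,2,0],0,5],[[0,0,0],0,5]]'
python3 -c "
from look import *
plan([.582,.170,.22],11.6);snap('wrist','w1')"
```

```text
t: 1.95
ee_pos: [0.4373, 0.3233, 0.3011]
orientation: [0.703, 0.072, -0.072, -0.703]
ft_force: [0.2, 0.7, 0.1]
gripper_width: 0.586
t: 2.65
ee_pos: [0.5791, 0.1691, 0.2368]
orientation: [0.704, 0.068, -0.074, -0.703]
ft_force: [-0.2, 0.5, -1.1]
gripper_width: 0.588
pos [0.5791 0.1691 0.2368] x [ 0.9799  0.1994 -0.0079] y [-0.0078 -0.0014 -1.    ] F [-0.1857  0.4793 -1.1235] w 0.5882167005882267 t 2.65
jaw yaw 11.501095224549537 spin about tool y -0.09890477545046394
shift now cm [0.3111 1.6755 0.0262]  after spin [0.3112 1.6755 0.0257]
```

View pics/w1.png

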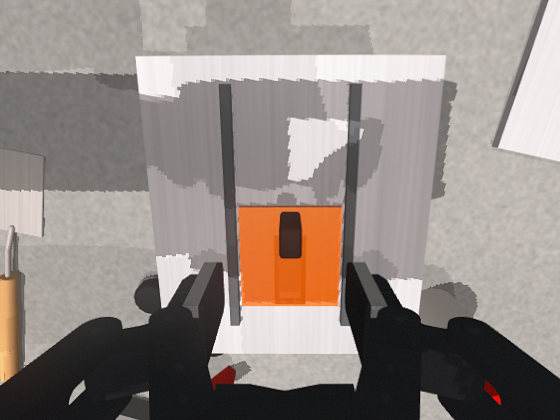

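The wrist view shows the fin top at about (290,222), between the two fingers, and the guides at x≈228 and x≈350. I'll verify the numbers.

```bash
python3 - <<'E'
from look import *
W=camera_model('wrist')
print('corner far',onz(W,[(137,58),(446,56)],.16))
print('guides far ends',onz(W,[(225,84),(355,84)],.165), 'near',onz(W,[(235,325),(347,325)],.165))
print('shutter',onz(W,[(240,206),(341,207),(337,304),(241,305)],.164).mean(0))
print('fin top',onz(W,[(280,213),(300,213),(301,238),(280,238)],.196))
plan([.582,.170,.175],11.6)
E
```

```text
corner far [[0.4799 0.2483 0.16  ]
 [0.6483 0.2837 0.16  ]]
guides far ends [[0.5312 0.2441 0.165 ]
 [0.6015 0.2585 0.165 ]] near [[0.5615 0.0954 0.165 ]
 [0.6343 0.1104 0.165 ]]
shutter [0.5873 0.1498 0.164 ]
fin top [[0.5742 0.1864 0.196 ]
 [0.5844 0.1885 0.196 ]
 [0.5878 0.1751 0.196 ]
 [0.5769 0.1729 0.196 ]]
pos [0.5796 0.1701 0.2391] x [ 0.9796  0.2008 -0.0046] y [-0.0045 -0.0007 -1.    ] F [-0.2095  0.1731  0.2342] w 0.5802916767003226 t 2.7
jaw yaw 11.582278163842872 spin about tool y -0.017721836157122084
shift now cm [ 0.262   6.4051 -0.0603]  after spin [ 0.262   6.4051 -0.0604]
```

```bash
python3 -m creep '[[[0.25,1,0],0,4],[[0,1.5,0],0,4],[[0,1.5,0],0,4],[[0,1.2,0],0,4],[[0,0.8,0],0,4],[[0,0.4,0],0,4],[[0,0,0],0,4],[[0,0,0],0,4]]' 25
python3 -c "
from look import *
plan([.582,.170,.175],11.6);snap('wrist','w2');snap('scene','s2')"
```

```text
t: 3.5
ee_pos: [0.5834, 0.1712, 0.1778]
orientation: [-0.703, -0.072, 0.071, 0.703]
ft_force: [0.5, 0.5, 0.3]
gripper_width: 0.471
pos [0.5834 0.1712 0.1778] x [0.9795 0.2016 0.0009] y [ 0.0009  0.0001 -1.    ] F [0.4965 0.4686 0.2856] w 0.4705733614966013 t 3.5
jaw yaw 11.62925955088987 spin about tool y 0.02925955088987564
shift now cm [-0.1616  0.2836 -0.0942]  after spin [-0.1615  0.2836 -0.0943]
```

View pics/w2.png

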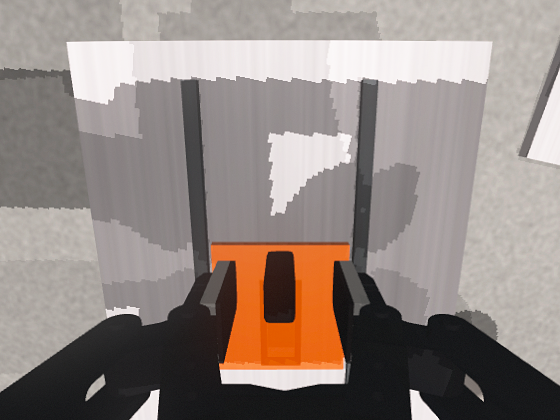

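The fin at (279,285) sits between the fingers, whose midpoint is about x=288, so it is roughly 2–3 mm off. I'll correct that and close gently.

```bash
python3 -m creep '[[[-0.25,0.3,0],0,4],[[0,0,0],0,3],[[0,0,0],0,2],[[0,0,0],0,1.4],[[0,0,0],0,1.0],[[0,0,0],0,1.0],[[0,0,0],0,1.0],[[0,0,0],0,1.0]]' 20
python3 -c "
from look import *
plan([.582,.170,.175],11.6)"
```

```text
t: 4.4
ee_pos: [0.5813, 0.1708, 0.1746]
orientation: [-0.703, -0.072, 0.071, 0.704]
ft_force: [5.4, 1.6, -1.2]
gripper_width: 0.135
pos [0.5813 0.1708 0.1746] x [0.9795 0.2016 0.0018] y [ 0.0018  0.0004 -1.    ] F [ 5.3987  1.6079 -1.199 ] w 0.1351453005175282 t 4.4
jaw yaw 11.628351860383402 spin about tool y 0.028351860383395433
shift now cm [ 0.0539 -0.0427 -0.0954]  after spin [ 0.0539 -0.0427 -0.0954]
```

Gripped at 11.5 mm. I'll slide it along tool -z, which is the chamber's +y.

```bash
python3 -m creep '[[[0,0,-0.3],0,0.9],[[0,0,-0.6],0,0.9],[[0,0,-0.6],0,0.9],[[0,0,-0.6],0,0.9],[[0,0,-0.6],0,0.9],[[0,0,-0.6],0,0.9],[[0,0,-0.6],0,0.9],[[0,0,-0.6],0,0.9],[[0,0,-0.4],0,0.9],[[0,0,0],0,0.9],[[0,0,0],0,0.9]]'
python3 -c "
from look import *
plan([.582,.170,.175],11.6)"
python3 -m creep '[[[0,0,-0.3],0,0.9],[[0,0,-0.2],0,0.9],[[0,0,-0.1],0,0.9],[[0,0,-0.1],0,0.9],[[0,0,0],0,0.9],[[0,0,0],0,0.9]]'
python3 -c "
from look import *
plan([.582,.170,.175],11.6);snap('top','t3')"
```

```text
t: 5.5
ee_pos: [0.5903, 0.1222, 0.1742]
orientation: [0.704, 0.071, -0.072, -0.703]
ft_force: [-0.1, -0.3, 0.3]
gripper_width: 0.105
pos [0.5903 0.1222 0.1742] x [ 0.9796  0.2007 -0.0007] y [-0.0007 -0.0002 -1.    ] F [-0.106  -0.3149  0.2722] w 0.10451035832573533 t 5.5
jaw yaw 11.580381012586503 spin about tool y -0.019618987413494438
shift now cm [ 0.1477 -0.0773  4.8539]  after spin [ 0.1494 -0.0773  4.8538]
t: 6.1
ee_pos: [0.5919, 0.1158, 0.1743]
orientation: [0.703, 0.072, -0.072, -0.703]
ft_force: [-0.3, -0.2, -0.4]
gripper_width: 0.102
pos [0.5919 0.1158 0.1743] x [ 0.9795  0.2016 -0.    ] y [-0. -0. -1.] F [-0.3181 -0.2476 -0.4329] w 0.10213063437191032 t 6.1
jaw yaw 11.628293176976939 spin about tool y 0.02829317697694478
shift now cm [ 0.1239 -0.0668  5.5052]  after spin [ 0.1212 -0.0668  5.5052]
```

I got the sign wrong: tool -z is the chamber's -y, so the pads slipped off the fin. I'll look before going on.

```bash
python3 - <<'E'
from look import *
snap('wrist','w3'); t=cv2.imread('pics/t3.png')[160:280,110:250]
cv2.imwrite('pics/t3c.png',cv2.resize(t,None,fx=5,fy=5,interpolation=cv2.INTER_CUBIC))
E
```

```text
(no output)
```

View pics/t3c.png

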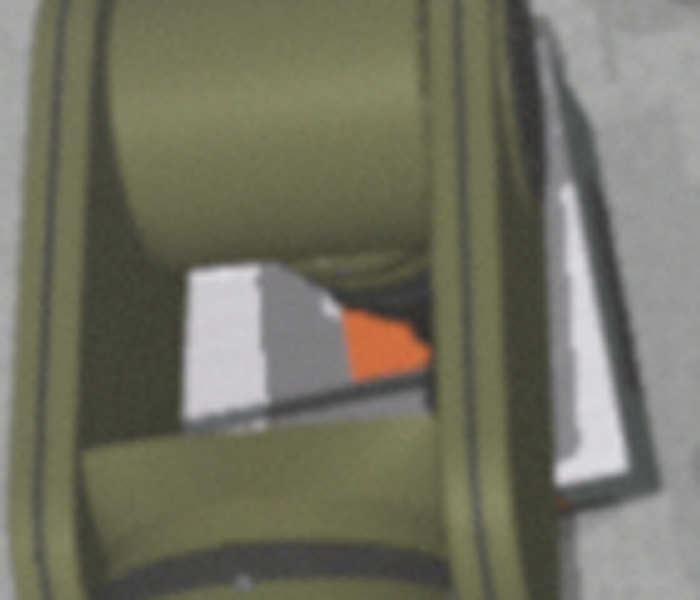

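View pics/w3.png

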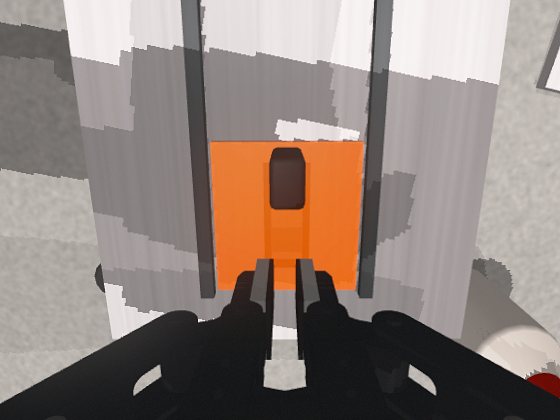

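The shutter is now fully closed. The fin is at (287,180), directly ahead of the closed fingers at (286,270). I'll push it open from behind with the fingers shut, along tool +z.

```bash
python3 -m creep '[[[0,0,0],0,0],[[0,0,0.3],0,0],[[0,0,0.5],0,0],[[0,0,0.6],0,0],[[0,0,0.6],0,0],[[0,0,0.6],0,0],[[0,0,0.6],0,0],[[0,0,0.6],0,0]]' 30
python3 -m creep '[[[0,0,0.6],0,0],[[0,0,0.6],0,0],[[0,0,0.6],0,0],[[0,0,0.6],0,0],[[0,0,0.6],0,0],[[0,0,0.6],0,0],[[0,0,0.6],0,0],[[0,0,0],0,0]]'
python3 -c "
from look import *
plan([.582,.170,.175],11.6);snap('wrist','w4')"
```

```text
t: 7.0
ee_pos: [0.5841, 0.1535, 0.1744]
orientation: [0.704, 0.072, -0.072, -0.703]
ft_force: [-0.2, -1.1, 0.2]
gripper_width: 0.005
t: 7.8
ee_pos: [0.5756, 0.1951, 0.1743]
orientation: [-0.703, -0.072, 0.072, 0.704]
ft_force: [-0.1, -0.4, -0.0]
gripper_width: 0.002
pos [0.5756 0.1951 0.1743] x [0.9793 0.2023 0.0001] y [ 0.      0.0007 -1.    ] F [-0.1358 -0.4144 -0.0289] w 0.0023462989349037995 t 7.8
jaw yaw 11.671044992228234 spin about tool y 0.0710449922282379
shift now cm [ 0.1202 -0.0694 -2.5915]  after spin [ 0.1234 -0.0694 -2.5914]
```

View pics/w4.png

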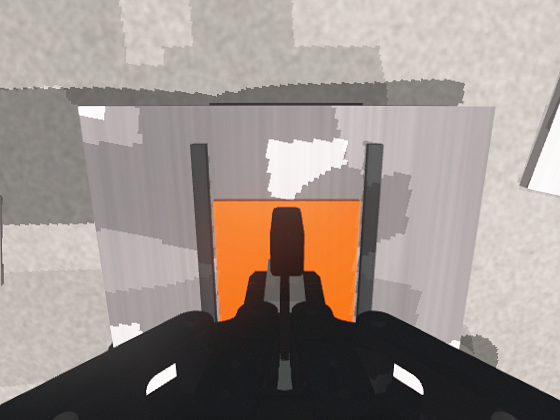

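The push is working, with the fin at (287,240) just ahead of the shut fingers. About 10 mm is left, and I'll go slowly near the stop.

```bash
for i in 1 2; do python3 -m creep '[[[0,0,0.25],0,0],[[0,0,0.25],0,0],[[0,0,0],0,0]]'; done
python3 -m creep '[[[0,0,0.1],0,0],[[0,0,0],0,0]]'
python3 -m creep '[[[0,0,0.1],0,0],[[0,0,0],0,0]]'
```

```text
t: 8.15
ee_pos: [0.5747, 0.1993, 0.1743]
orientation: [-0.703, -0.072, 0.072, 0.704]
ft_force: [-0.6, -0.2, -0.3]
gripper_width: -0.001
t: 8.45
ee_pos: [0.5737, 0.2043, 0.1743]
orientation: [-0.703, -0.072, 0.072, 0.704]
ft_force: [1.1, -0.0, 1.1]
gripper_width: 0.002
t: 8.65
ee_pos: [0.5735, 0.205, 0.1743]
orientation: [0.703, 0.072, -0.072, -0.703]
ft_force: [0.6, -0.1, 0.7]
gripper_width: 0.002
t: 8.85
ee_pos: [0.5735, 0.2051, 0.1743]
orientation: [0.704, 0.072, -0.072, -0.703]
ft_force: [1.4, -5.1, 0.5]
gripper_width: 0.002
```

```bash
python3 -m creep '[[[0,0,0.1],0,0],[[0,0,0],0,0]]'
python3 -m creep '[[[0,0,-0.5],0,0],[[0,0,-0.5],0,0],[[0,-1.5,0],0,0],[[0,-3,0],0,1],[[0,-3,0],0,3],[[0,-3,-1],0,3],[[0,0,-3],0,3],[[0,0,-3],0,3],[[0,0,-3],0,3],[[0,0,0],0,3],[[0,0,0],0,3]]'
python3 - <<'E'
from look import *
snap('wrist','w5');print(ctrl.sense()['ee_pos'])
E
```

```text
t: 9.05
ee_pos: [0.5735, 0.2051, 0.1743]
orientation: [0.705, 0.072, -0.072, -0.702]
ft_force: [1.5, -7.9, 0.3]
gripper_width: 0.001
t: 10.15
ee_pos: [0.5955, 0.0992, 0.2804]
orientation: [-0.703, -0.072, 0.071, 0.704]
ft_force: [-0.2, 0.1, -0.2]
gripper_width: 0.352
[0.5954 0.0997 0.2802]
```

View pics/w5.png

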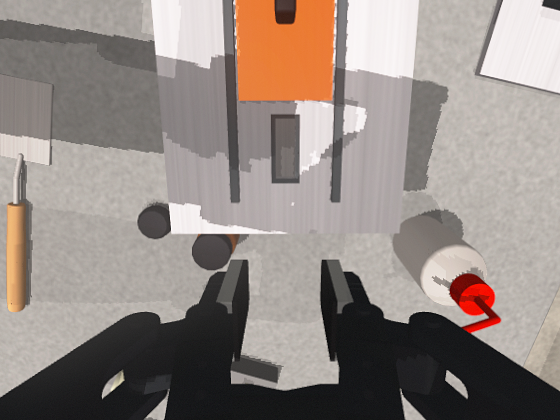

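The slot is fully uncovered at (286,148), and the shutter reached its stop (force rose to 8 N with no further motion). I'll measure the slot closely.

```bash
python3 - <<'E'
from look import *
im=cv2.imread('pics/w5.png')[95:215,220:360]
cv2.imwrite('pics/w5c.png',cv2.resize(im,None,fx=5,fy=5,interpolation=cv2.INTER_CUBIC))
E
```

```text
(no output)
```

View pics/w5c.png

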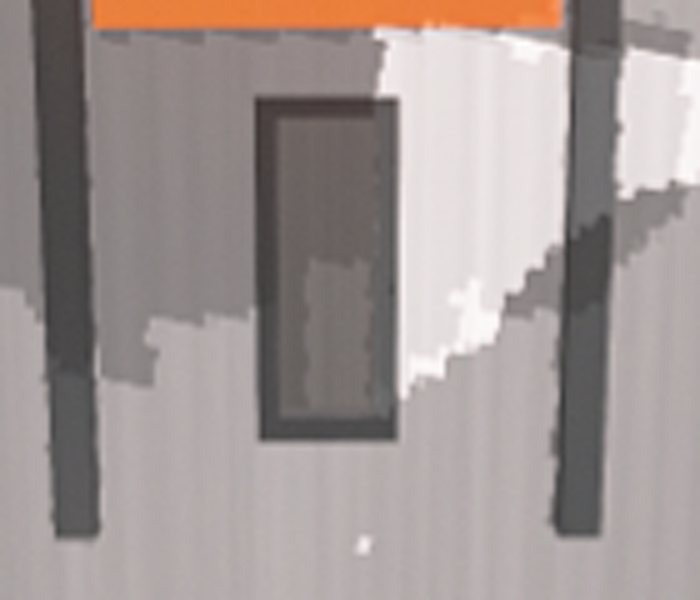

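```bash
python3 - <<'E'
from look import *
W=camera_model('wrist')
p=onz(W,crop([(255,98),(400,98),(398,440),(260,440)],220,95,5),.16)
print(p,p.mean(0),np.linalg.norm(p[0]-p[1]),np.linalg.norm(p[1]-p[2]))
d=p[1]+p[0]-p[2]-p[3];print('yaw',np.degrees(np.arctan2(d[1],d[0]))-90)
s=onz(W,crop([(95,27),(560,27)],220,95,5),.164);print('shutter -y edge',s.mean(0))
# rack: coupon pose from earlier; go above it
plan([.532,-.188,.28],-6.3)
E
```

```text
[[0.5738 0.1616 0.16  ]
 [0.5932 0.1655 0.16  ]
 [0.603  0.119  0.16  ]
 [0.5836 0.115  0.16  ]] [0.5884 0.1403 0.16  ] 0.019805319136872914 0.04756776485130754
yaw 11.850894281093034
shutter -y edge [0.5816 0.1727 0.164 ]
pos [0.5954 0.0997 0.2802] x [0.9795 0.2015 0.001 ] y [ 0.0009  0.0009 -1.    ] F [-0.1085 -0.3487 -0.7124] w 0.3515112607763616 t 10.2
jaw yaw 11.627513468333792 spin about tool y 17.927513468333785
shift now cm [-12.0075  -0.013  -26.9044]  after spin [ -3.143   -0.0057 -29.2942]
```

The slot is at about (0.588, 0.140) with yaw 11.8°. The shutter edge is 33 mm from it, so the shutter is fully open. Now to the coupon.

```bash
python3 -m creep '[[[0,0,0],8.5,3],[[0,0,0],8.5,3],[[0,0,0],0.9,3],[[-0.4,0,-3],0,3],[[-0.4,0,-4],0,3],[[-0.4,0,-4],0,3],[[-0.4,0,-4],0,3],[[-0.4,0,-4],0,3],[[-0.4,0,-3],0,3],[[0,0,-1],0,3],[[0,0,0],0,3],[[0,0,0],0,3]]'
python3 - <<'E'
from look import *
plan([.532,-.188,.28],-6.3);snap('wrist','w6')
E
```

```text
t: 11.4
ee_pos: [0.5467, -0.1257, 0.2794]
orientation: [-0.706, 0.038, -0.038, 0.706]
ft_force: [-0.8, -0.0, -0.9]
gripper_width: 0.35
pos [ 0.5467 -0.1257  0.2794] x [ 0.9942 -0.1074  0.0001] y [ 0.0002  0.0007 -1.    ] F [-0.7895 -0.0486 -0.8648] w 0.3497680034861986 t 11.4
jaw yaw -6.165845842599551 spin about tool y 0.13415415740044523
shift now cm [-0.7896 -0.0642 -6.3494]  after spin [-0.7747 -0.0642 -6.3513]
```

View pics/w6.png

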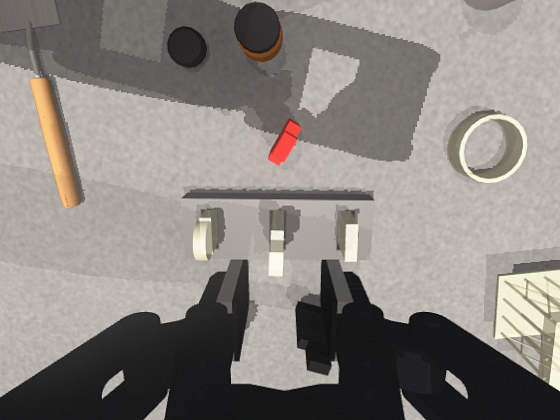

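The wrist view shows the coupon in the middle pocket at about (277,245), with the tab top near (277,263). I'll enlarge it.

```bash
python3 - <<'E'
from look import *
im=cv2.imread('pics/w6.png')[185:285,175:380]
cv2.imwrite('pics/w6c.png',cv2.resize(im,None,fx=4,fy=4,interpolation=cv2.INTER_CUBIC)[:,:800])
im=cv2.imread('pics/w6.png')[200:280,245:310]
cv2.imwrite('pics/w6d.png',cv2.resize(im,None,fx=7,fy=7,interpolation=cv2.INTER_CUBIC))
E
```

```text
(no output)
```

View pics/w6d.png

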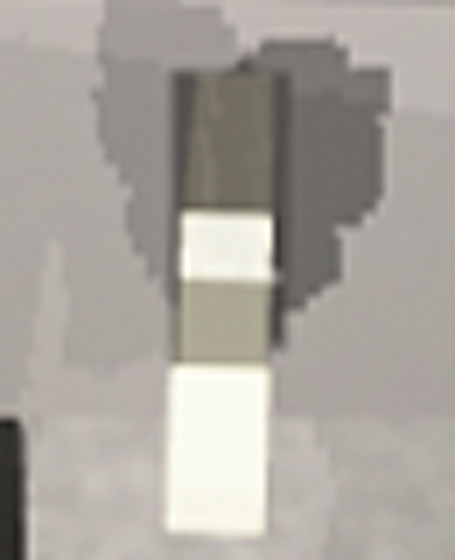

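```bash
python3 - <<'E'
from look import *
W=camera_model('wrist')
p=onz(W,crop([(167,365),(271,365),(267,535),(163,535)],245,200,7),.122);print(p,p.mean(0))
b=onz(W,crop([(182,212),(273,212),(273,280),(180,280)],245,200,7),.09);print(b,b.mean(0))
d=p[1]-p[0]+p[2]-p[3];print('yaw',np.degrees(np.arctan2(d[1],d[0])),np.linalg.norm(p[0]-p[1]),np.linalg.norm(p[1]-p[2]))
for q in [p[:2].mean(0)-p[2:].mean(0)]: print('yaw2',np.degrees(np.arctan2(q[1],q[0]))-90)
plan([*p.mean(0)[:2],.2],-6.3)
E
```

```text
[[ 0.5278 -0.1745  0.122 ]
 [ 0.5406 -0.1759  0.122 ]
 [ 0.5376 -0.1987  0.122 ]
 [ 0.5246 -0.1973  0.122 ]] [ 0.5326 -0.1866  0.122 ]
[[ 0.5296 -0.1656  0.09  ]
 [ 0.5418 -0.167   0.09  ]
 [ 0.5407 -0.1766  0.09  ]
 [ 0.5282 -0.1752  0.09  ]] [ 0.5351 -0.1711  0.09  ]
yaw -6.224097816916511 0.012820134114281952 0.0229642971123312
yaw2 -7.828676401374523
pos [ 0.5467 -0.1255  0.2794] x [ 0.9943 -0.107   0.0001] y [ 0.0001  0.0006 -1.    ] F [ 0.0952 -0.5791  0.7949] w 0.35425357925780887 t 11.45
jaw yaw -6.140854944685588 spin about tool y 0.15914505531441137
shift now cm [-0.7487  7.933  -6.2337]  after spin [-0.7314  7.933  -6.2357]
```

```bash
python3 -m creep '[[[-0.25,0,-2],0,3],[[-0.25,1,-2],0,3],[[-0.25,2,-1.5],0,3],[[0,3,-0.7],0,3],[[0,3,0],0,3],[[0,2,0],0,3],[[0,1,0],0,3],[[0,0,0],0,3],[[0,0,0],0,3]]'
python3 - <<'E'
from look import *
plan([.5326,-.1866,.088],-6.2);snap('wrist','w7')
E
```

```text
t: 12.35
ee_pos: [0.533, -0.1872, 0.1605]
orientation: [0.706, -0.038, 0.039, -0.706]
ft_force: [0.6, 0.0, 0.5]
gripper_width: 0.349
pos [ 0.533  -0.1872  0.1605] x [ 0.9942 -0.108   0.0015] y [ 0.0015 -0.0006 -1.    ] F [0.6377 0.0058 0.5421] w 0.3494575006127786 t 12.35
jaw yaw -6.1981008524346315 spin about tool y 0.001899147565367798
shift now cm [-0.0578  7.2449  0.0614]  after spin [-0.0578  7.2449  0.0614]
```

View pics/w7.png

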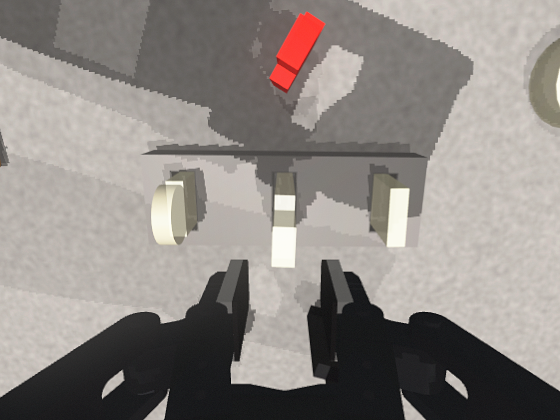

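The tab at (284,245) is centred between the fingers. I'll descend and grip.

```bash
python3 -m creep '[[[0,1.5,0],0,3],[[0,2,0],0,3],[[0,1.7,0],0,3],[[0,1.2,0],0,3],[[0,0.8,0.05],0,3],[[0,0,0],0,3],[[0,0,0],0,3]]'
python3 - <<'E'
from look import *
plan([.5326,-.1866,.088],-6.2);snap('wrist','w8')
E
```

```text
t: 13.1
ee_pos: [0.5326, -0.1873, 0.0878]
orientation: [0.706, -0.038, 0.039, -0.706]
ft_force: [0.5, 0.1, -0.4]
gripper_width: 0.351
pos [ 0.5326 -0.1873  0.0878] x [ 0.994  -0.1092  0.0009] y [ 0.0008 -0.0004 -1.    ] F [ 0.5336  0.1071 -0.372 ] w 0.3506570620093016 t 13.1
jaw yaw -6.271436352604191 spin about tool y -0.07143635260419501
shift now cm [-0.0061 -0.0155  0.0719]  after spin [-0.006  -0.0155  0.0719]
```

View pics/w8.png

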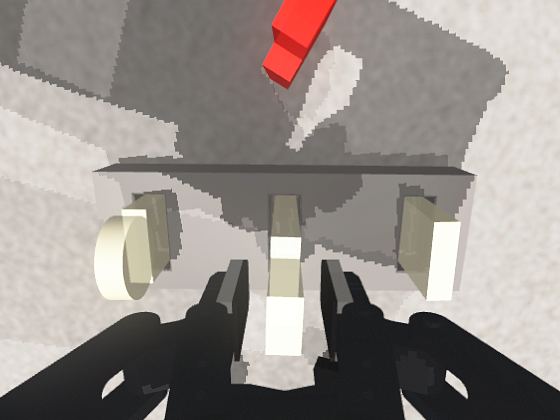

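```bash
python3 -m creep '[[[0,0,0],0,2.2],[[0,0,0],0,1.6],[[0,0,0],0,1.2],[[0,0,0],0,0.9],[[0,0,0],0,0.9],[[0,0,0],0,0.9],[[0,0,0],0,0.9]]' 50
python3 -m creep '[[[0,-0.3,0],0,0.9],[[0,-0.7,0],0,0.9],[[0,-1,0],0,0.9],[[0,-2,0],0,0.9],[[0,-3,0],0,0.9],[[0,-3,0],0,0.9],[[0,-3,0],0,0.9],[[0,-3,0],0,0.9],[[0,-3,0],0,0.9],[[0,-1,0],0,0.9],[[0,0,0],0,0.9]]'
python3 - <<'E'
from look import *
plan([.5884,.1403,.27],11.8);snap('wrist','w9');snap('scene','s9')
E
```

```text
t: 13.85
ee_pos: [0.5326, -0.1873, 0.088]
orientation: [0.706, -0.038, 0.039, -0.706]
ft_force: [0.1, 0.5, 3.9]
gripper_width: 0.135
t: 14.95
ee_pos: [0.5329, -0.1874, 0.2896]
orientation: [0.707, -0.037, 0.04, -0.706]
ft_force: [0.2, -1.1, -1.5]
gripper_width: 0.135
pos [ 0.5329 -0.1874  0.2896] x [ 0.994  -0.1092  0.0039] y [ 0.0037 -0.0017 -1.    ] F [ 0.1899 -1.0788 -1.4633] w 0.13506407227306055 t 14.95
jaw yaw -6.268228220996911 spin about tool y -18.068228220996915
shift now cm [ 1.9321  1.9288 33.1857]  after spin [12.1281  1.9712 30.9478]
```

View pics/w9.png

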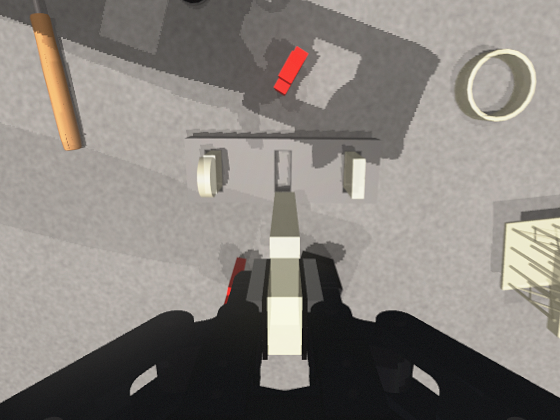

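View pics/s9.png

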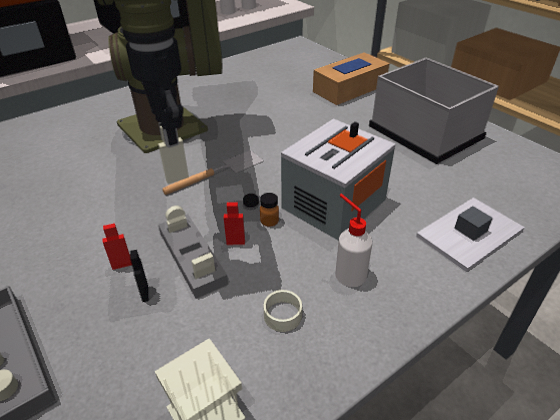

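The coupon is held upright and the rack's middle pocket is empty. The others are undisturbed. I'll carry it to above the slot.

```bash
python3 -m creep '[[[0,0,0],-6,0.9],[[0,0,0],-6,0.9],[[0,0,0],-6.1,0.9],[[0.8,0,2],0,0.9],[[1.2,0,3],0,0.9],[[1.2,0,3],0,0.9],[[1.2,0,3],0,0.9],[[1.2,0,3],0,0.9],[[1.2,0,3],0,0.9]]'
python3 -m creep '[[[1.2,0,3],0,0.9],[[1.2,0,3],0,0.9],[[1.2,0,3],0,0.9],[[0.8,0,2],0,0.9],[[0.5,0,1],0,0.9],[[0,0,0],0,0.9],[[0,0,0],0,0.9],[[0,0,0],0,0.9]]'
python3 - <<'E'
from look import *
plan([.5885,.1396,.26],11.8);snap('wrist','w10')
E
```

```text
t: 15.95
ee_pos: [0.5629, -0.0054, 0.2843]
orientation: [-0.703, -0.071, 0.074, 0.704]
ft_force: [0.6, -0.5, -0.4]
gripper_width: 0.133
t: 16.75
ee_pos: [0.5871, 0.1196, 0.2869]
orientation: [0.704, 0.072, -0.073, -0.703]
ft_force: [-0.4, -0.4, -1.2]
gripper_width: 0.133
pos [0.5871 0.1196 0.2869] x [ 0.979   0.2038 -0.0008] y [-0.0007 -0.0004 -1.    ] F [-0.3742 -0.4228 -1.2326] w 0.1326393312189354 t 16.75
jaw yaw 11.757788935550131 spin about tool y -0.04221106444987299
shift now cm [0.5489 2.6867 1.9273]  after spin [0.5503 2.6867 1.9269]
```

View pics/w10.png

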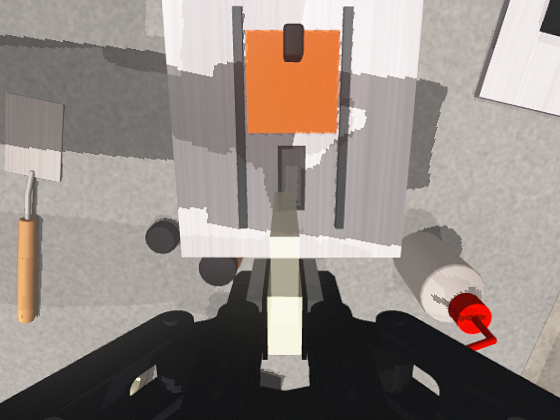

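The slot is at about (291,178) and the blade's lower end is at about (286,200). I'll measure both.

```bash
python3 - <<'E'
from look import *
im=cv2.imread('pics/w10.png')[130:250,225:355]
cv2.imwrite('pics/w10c.png',cv2.resize(im,None,fx=5,fy=5,interpolation=cv2.INTER_CUBIC))
E
```

```text
(no output)
```

View pics/w10c.png

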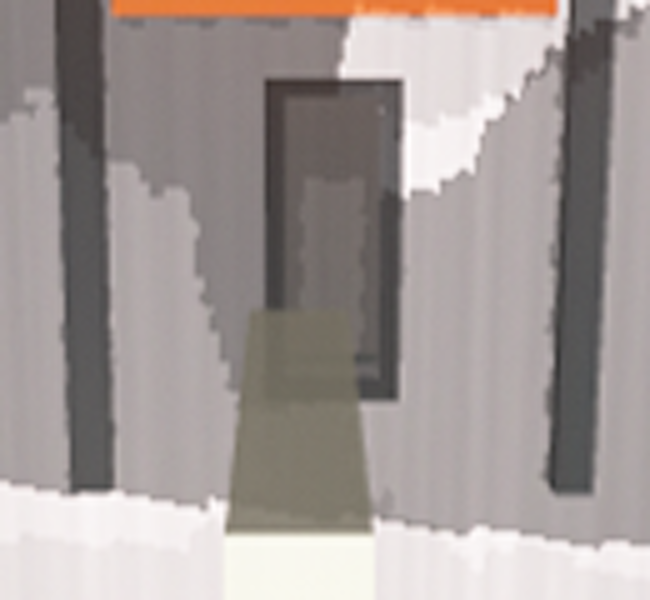

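```bash
python3 - <<'E'
from look import *
W=camera_model('wrist'); s=ctrl.sense(); A=R.from_quat(s['orientation']).as_matrix(); p=s['ee_pos']
m=onz(W,crop([(265,79),(403,79),(398,400),(268,400)],225,130,5),.16); sl=m.mean(0)
b=onz(W,crop([(250,310),(352,310)],225,130,5),p[2]-.078)
sh=onz(W,crop([(224,533),(375,533)],225,130,5),p[2]+.002)
print('mouth',sl,np.linalg.norm(m[0]-m[1]),np.linalg.norm(m[1]-m[2]))
for q in (m[0]-m[3],m[1]-m[2]): print(np.degrees(np.arctan2(q[1],q[0]))-90)
print('blade bottom +y edge in tool mm',1e3*(b-p)@A, 'blade top +y edge', 1e3*(sh-p)@A)
print('slot in tool mm',1e3*(sl-p)@A)
E
```

```text
mouth [0.5888 0.1394 0.16  ] 0.01976712396040214 0.047770983203296494
11.94102875001147
11.652998727764896
blade bottom +y edge in tool mm [[-5.4006 77.9974 20.347 ]
 [ 6.9681 77.9921 20.3297]] blade top +y edge [[-5.5919 -2.0026 20.4468]
 [ 6.5137 -2.0078 20.4287]]
slot in tool mm [  5.6743 127.1027  19.0565]
```

```bash
python3 -m creep '[[[0.25,0,0.9],0,0.9],[[0.25,0,0.95],0,0.9],[[0,1.5,0],0,0.9],[[0,1.3,0],0,0.9],[[0,0.6,0],0,0.9],[[0,0,0],0,0.9],[[0,0,0],0,0.9],[[0,0,0],0,0.9]]'
python3 - <<'E'
from look import *
plan([.5885,.1396,.24],11.8);snap('wrist','w11')
im=cv2.imread('pics/w11.png')[130:250,225:355]
cv2.imwrite('pics/w11c.png',cv2.resize(im,None,fx=5,fy=5,interpolation=cv2.INTER_CUBIC))
E
```

```text
t: 17.6
ee_pos: [0.5887, 0.1398, 0.2539]
orientation: [-0.703, -0.073, 0.072, 0.703]
ft_force: [0.1, 0.5, -0.5]
gripper_width: 0.135
pos [0.5887 0.1398 0.2539] x [0.9788 0.2048 0.001 ] y [ 0.001   0.0002 -1.    ] F [ 0.1322  0.5298 -0.5179] w 0.13491320764059805 t 17.6
jaw yaw 11.817406611332343 spin about tool y 0.017406611332347666
shift now cm [-0.0213  1.3942 -0.0117]  after spin [-0.0213  1.3942 -0.0117]
```

View pics/w11c.png

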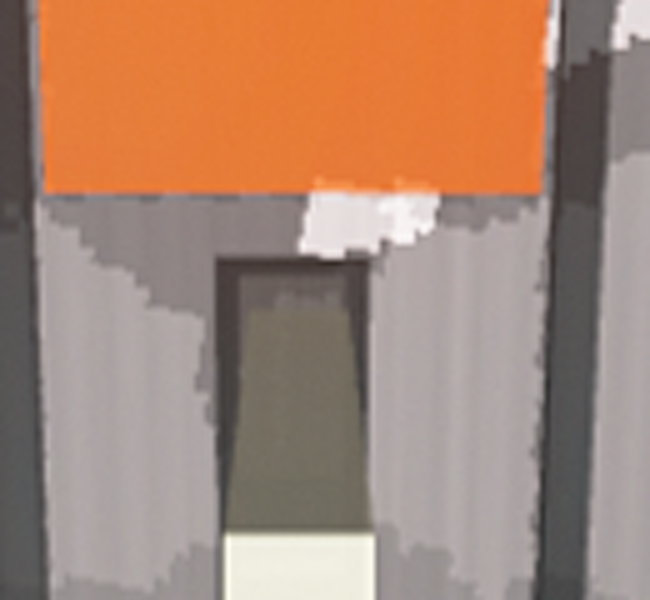

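The blade's lower end at crop (298,308) sits over the mouth, whose far edge is (217..369, 258). I'll measure the residual.

```bash
python3 - <<'E'
from look import *
W=camera_model('wrist'); s=ctrl.sense(); A=R.from_quat(s['orientation']).as_matrix(); p=s['ee_pos']
m=onz(W,crop([(217,259),(369,259),(222,500),(370,500)],225,130,5),.16)
b=onz(W,crop([(247,308),(350,308)],225,130,5),p[2]-.078)
sh=onz(W,crop([(224,532),(375,532)],225,130,5),p[2]+.002)
print('mouth tool mm',1e3*(m-p)@A); print('blade bottom',1e3*(b-p)@A,'top',1e3*(sh-p)@A)
E
python3 -c "
import cv2
im=cv2.imread('pics/w11.png')[170:240,260:310]
cv2.imwrite('pics/w11d.png',cv2.resize(im,None,fx=11,fy=8.5,interpolation=cv2.INTER_CUBIC))"
```

```text
mouth tool mm [[-10.0199  94.1303  23.4032]
 [  9.6023  94.1561  23.3696]
 [ -9.7842  94.1339  -9.4186]
 [ 10.0393  94.16    -9.4586]]
blade bottom [[-5.7635 77.9904 20.6142]
 [ 6.7203 78.0069 20.5922]] top [[-5.5858 -2.0094 20.5582]
 [ 6.5143 -1.9935 20.5331]]
```

View pics/w11d.png

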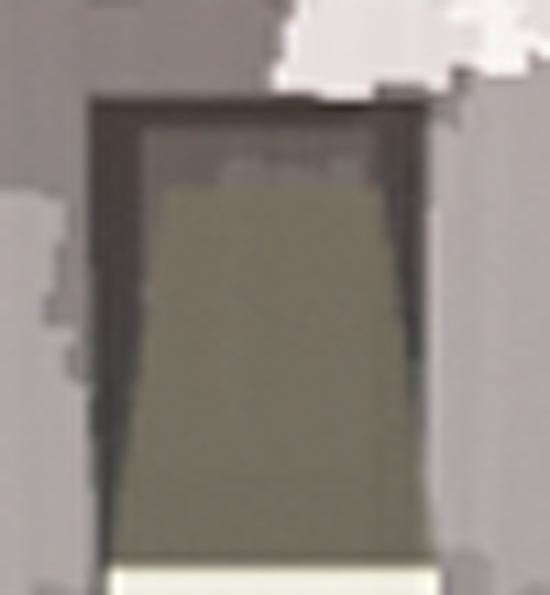

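The residual is about -0.5 mm in x and -1.0 mm in z. I'll correct that, then lower to the mouth and check the forces.

```bash
python3 -m creep '[[[-0.06,0,-0.1],0,0.9],[[0,0.5,0],0,0.9],[[0,0.5,0],0,0.9],[[0,0.3,0],0,0.9],[[0,0,0],0,0.9],[[0,0,0],0,0.9]]'
python3 -c "
from look import *
plan([.5881,.1389,.185],11.8)"
python3 -m creep '[[[0,0.2,0],0,0.9],[[0,0.2,0],0,0.9],[[0,0,0],0,0.9]]'
python3 -c "
from look import *
plan([.5881,.1389,.185],11.8)
snap('wrist','w12')
im=cv2.imread('pics/w12.png')[130:250,225:355]
cv2.imwrite('pics/w12c.png',cv2.resize(im,None,fx=5,fy=5,interpolation=cv2.INTER_CUBIC))"
```

```text
t: 18.25
ee_pos: [0.5879, 0.1387, 0.2401]
orientation: [0.703, 0.073, -0.073, -0.703]
ft_force: [0.5, 0.1, -1.0]
gripper_width: 0.132
pos [0.5879 0.1387 0.2401] x [ 0.9788  0.2051 -0.0005] y [-0.0004 -0.0001 -1.    ] F [ 0.4727  0.0968 -0.9845] w 0.1320514096533719 t 18.25
jaw yaw 11.83264414968493 spin about tool y 0.032644149684927015
shift now cm [0.0298 5.5056 0.011 ]  after spin [0.0298 5.5056 0.011 ]
t: 18.55
ee_pos: [0.5878, 0.1387, 0.2359]
orientation: [0.703, 0.073, -0.073, -0.703]
ft_force: [-0.2, -0.0, -0.5]
gripper_width: 0.133
pos [0.5878 0.1387 0.2359] x [ 0.9788  0.205  -0.0006] y [-0.0006 -0.0001 -1.    ] F [-0.1527 -0.047  -0.4841] w 0.13255741491058426 t 18.55
jaw yaw 11.829149037130088 spin about tool y 0.029149037130082434
shift now cm [0.0376 5.0942 0.014 ]  after spin [0.0376 5.0942 0.014 ]
```

View pics/w12c.png

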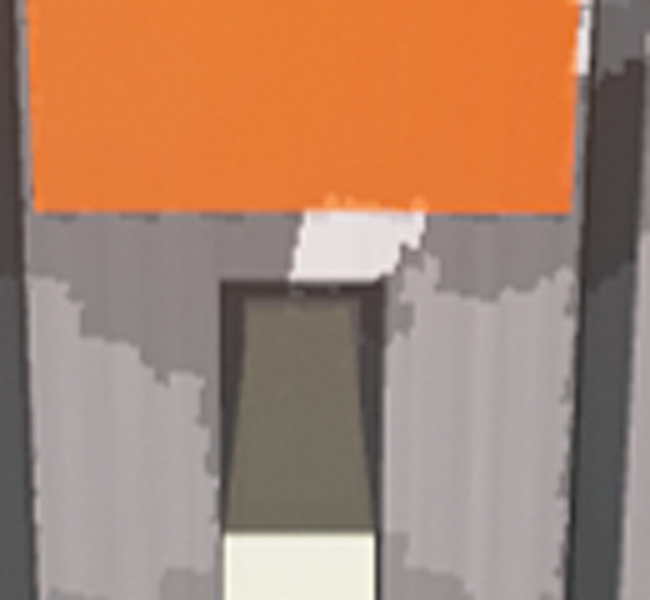

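```bash
python3 - <<'E'
from look import *
W=camera_model('wrist'); s=ctrl.sense(); A=R.from_quat(s['orientation']).as_matrix(); p=s['ee_pos']
m=onz(W,crop([(220,283),(384,283)],225,130,5),.16)
b=onz(W,crop([(244,305),(355,305)],225,130,5),p[2]-.078)
print('mouth tool mm',1e3*(m-p)@A); print('blade bottom',1e3*(b-p)@A)
E
```

```text
mouth tool mm [[-8.9075 76.0617 24.0957]
 [10.7288 76.0534 24.0685]]
blade bottom [[-6.1147 78.0035 20.9522]
 [ 7.3372 77.9978 20.9334]]
```

```bash
python3 -m creep '[[[0.03,0,-0.06],0,0.9],[[0,0.2,0],0,0.9],[[0,0.2,0],0,0.9],[[0,0,0],0,0.9]]'
python3 -m creep '[[[0,0.2,0],0,0.9],[[0,0.2,0],0,0.9],[[0,0.2,0],0,0.9],[[0,0,0],0,0.9]]'
```

```text
t: 19.0
ee_pos: [0.5881, 0.1381, 0.2318]
orientation: [0.703, 0.073, -0.073, -0.703]
ft_force: [0.6, 0.0, -1.0]
gripper_width: 0.135
t: 19.4
ee_pos: [0.5881, 0.1382, 0.2258]
orientation: [0.703, 0.073, -0.073, -0.703]
ft_force: [-0.3, -0.9, -0.6]
gripper_width: 0.136
```

It has entered the throat with no contact force, so I'll continue.

```bash
python3 -m creep '[[[0,0.25,0],0,0.9],[[0,0.25,0],0,0.9],[[0,0.25,0],0,0.9],[[0,0.25,0],0,0.9],[[0,0,0],0,0.9]]'
python3 -m creep '[[[0,0.3,0],0,0.9],[[0,0.3,0],0,0.9],[[0,0.3,0],0,0.9],[[0,0.3,0],0,0.9],[[0,0.3,0],0,0.9],[[0,0,0],0,0.9]]'
python3 -m creep '[[[0,0.3,0],0,0.9],[[0,0.3,0],0,0.9],[[0,0.3,0],0,0.9],[[0,0.3,0],0,0.9],[[0,0.3,0],0,0.9],[[0,0,0],0,0.9],[[0,0,0],0,0.9],[[0,0,0],0,0.9]]'
python3 -c "
from look import *
plan([.5881,.1389,.185],11.8)
snap('wrist','w13');snap('scene','s13');snap('top','t13')
im=cv2.imread('pics/s13.png')[80:240,240:400]
cv2.imwrite('pics/s13c.png',cv2.resize(im,None,fx=3.7,fy=3.7,interpolation=cv2.INTER_CUBIC))"
```

```text
t: 19.9
ee_pos: [0.5881, 0.1382, 0.2156]
orientation: [0.703, 0.072, -0.073, -0.703]
ft_force: [0.1, -0.1, -1.3]
gripper_width: 0.135
t: 20.5
ee_pos: [0.588, 0.1381, 0.2006]
orientation: [0.703, 0.072, -0.073, -0.703]
ft_force: [0.1, -0.8, 0.1]
gripper_width: 0.129
t: 21.3
ee_pos: [0.5885, 0.1382, 0.1865]
orientation: [0.703, 0.073, -0.073, -0.703]
ft_force: [0.6, -0.5, -0.5]
gripper_width: 0.13
pos [0.5885 0.1382 0.1865] x [0.9788 0.205  0.0003] y [ 0.0003  0.     -1.    ] F [ 0.5792 -0.4829 -0.5351] w 0.1300942484324523 t 21.3
jaw yaw 11.83213262155962 spin about tool y 0.03213262155961161
shift now cm [-0.0244  0.1511  0.0744]  after spin [-0.0245  0.1511  0.0744]
```

View pics/w13.png

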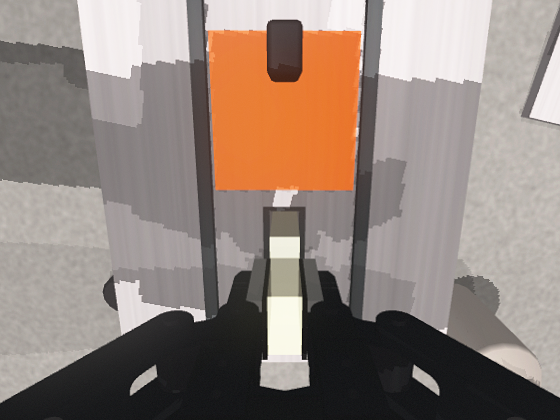

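View pics/s13c.png

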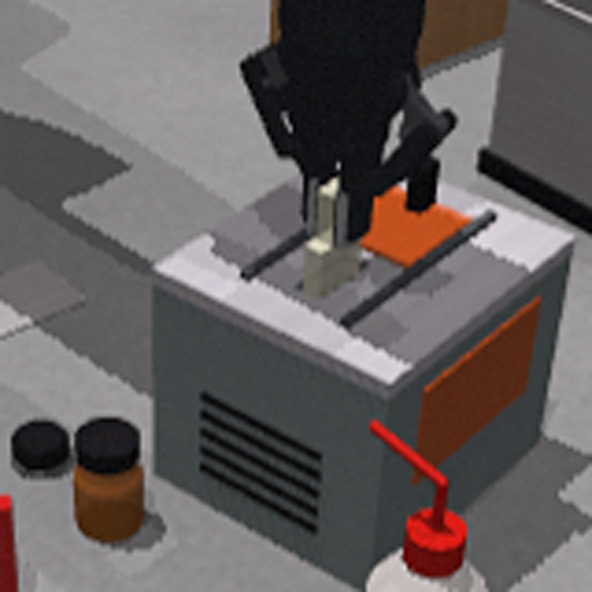

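The coupon is upright in the slot (shoulder at scene crop (333,245)) and the shutter is open. The shoulder in the wrist view is unchanged at y≈236–258, so it has not slipped. About 51.5 mm is inside, so I'll go the last 1.5 mm and settle.

```bash
python3 -m creep '[[[0,0.15,0],0,0.9],[[0,0,0],0,0.9],[[0,0,0],0,0.9],[[0,0,0],0,0.9],[[0,0,0],0,0.9],[[0,0,0],0,0.9],[[0,0,0],0,0.9],[[0,0,0],0,0.9]]'
python3 - <<'E'
from look import *
s=ctrl.sense();W=camera_model('wrist');snap('wrist','w14');T=camera_model('scene');S=snap('scene','s14')
print(s['joint_vel'],s['moment'])
im=cv2.imread('pics/w14.png')[190:370,235:335]
cv2.imwrite('pics/w14c.png',cv2.resize(im,None,fx=3.3,fy=3.3,interpolation=cv2.INTER_CUBIC))
im=cv2.imread('pics/s14.png')[125:165,310:350]
cv2.imwrite('pics/s14c.png',cv2.resize(im,None,fx=14,fy=14,interpolation=cv2.INTER_CUBIC))
ex=np.array([.979,.204,0]);ey=np.array([-.204,.979,0]);c=np.array([.588,.139,0])
for z in (.16,.185,.187,.189): print(z,((proj(T,[c+x*ex+y*ey+[0,0,z] for x,y in((.006,-.02),(-.006,-.02))])-[310,125]+.5)*14).round().tolist())
E
```

```text
t: 22.25
ee_pos: [0.5884, 0.1382, 0.1848]
orientation: [-0.703, -0.073, 0.073, 0.703]
ft_force: [-0.2, 0.2, -0.3]
gripper_width: 0.133
[-0.0011  0.0013 -0.0013 -0.0001 -0.0008  0.0001] [-0.0606 -0.0585 -0.0104]
0.16 [[226.0, 486.0], [163.0, 457.0]]
0.185 [[235.0, 348.0], [171.0, 319.0]]
0.187 [[236.0, 336.0], [172.0, 307.0]]
0.189 [[237.0, 325.0], [172.0, 296.0]]
```

View pics/s14c.png

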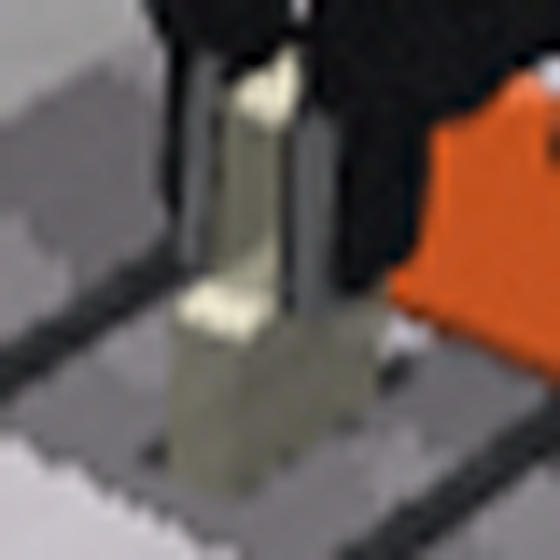

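View pics/w14c.png

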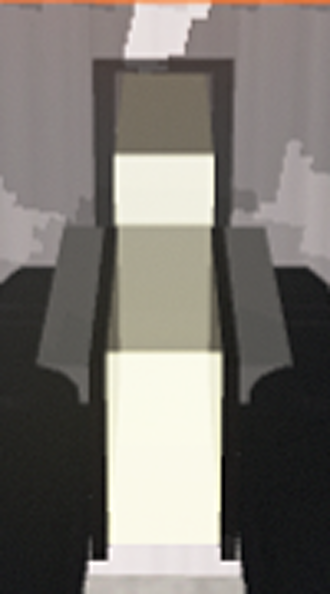

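The blade's top corners are at crop (240,335) and (177,308), which matches z≈0.187. That puts about 53 of 80 mm inside. Contact forces are near zero and the arm is still, so I'm handing in.

```bash
python3 -c "
from station import ctrl
ctrl.finish_job()"
```

```text
the job is handed in; nothing more can be done
```

The shutter is fully open and the tall coupon hangs still in the slot, held by its tab, and the job is handed in. The robot clock showed about 22 s of the 64 s allowed.

- **Shutter:** My first slide went the wrong way, because I had the sign of the tool's z axis reversed. It pushed the shutter to its closed stop and the pads slipped off the fin. I then pushed the fin from behind with the fingers shut, until it stopped moving and the force rose to about 8 N. The shutter edge measured 33 mm from the slot centre, which is where it belongs when fully open. I did not read the forces during that slip; every reading I took afterwards was under 10 N.
- **Coupon:** I took the pale print with the narrow tab from the middle pocket and lowered it through the slot. The wrist force stayed at about 1 N throughout.
- **Last checks:** The underside is at about z = 0.107 m, about 53 of the blade's 80 mm is inside, and it is roughly 100 mm clear of the chamber floor. The scene camera agreed, showing the top of the blade at about 0.187 m. The tool is vertical, forces are near zero and the joints are still.
- **Disagreement:** The top and wrist cameras differed by about 2 mm in y. I aligned the coupon to the slot by the wrist camera alone.
- **Not re-checked:** I did not look closely at the other prints and bench items after the insertion. They were in place after I lifted the coupon, and nothing touched them after that.

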